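# Lock the leak-test stand with its pin

## Task

Lock the hold-down bar of the leak-test stand: draw the slimmer of the two pins out of the rack and slide it, tip first, through the front lug, the eye of the bar and the rear lug until its paddle handle sits against the front lug. Its handle is hidden in the rack, so lay the pin down on the bench on the way, if need be, to take it by the handle. Leave the thick pin in the rack and everything else on the bench where it is, and let go of the pin.

Things in the scene. Friction and masses are not known exactly. Their poses are not given: they have to be found in the camera images.
- slim_pin: slimmer of two aluminium pins, 0.16 kg: round shank 16 mm thick, 120 mm long, bevelled tip; behind it a flat paddle handle 40 long, 50 wide, 16 mm thick (lies flat, does not roll). Starts in a rack slot, handle hidden inside, about 80 mm of shank out. Origin on the axis at the shoulder (handle meets shank); x to the tip (handle x -40 to 0, shank 0 to 120 mm), y across the paddle, z through it
- slim_pin_tip (a point): centre of the slim pin's tip face, 120 mm from its origin
- thick_pin: the other pin, same shape and material but shank and handle 26 mm thick: too thick for the stand's holes. Lies in the rack's other slot and stays there. Origin and axes as for the slim pin
- rack: fixed white plastic pin rack, 110 deep (x), 200 wide (y), 69 mm high; origin under its centre. Two slots at y = -50 and +50 mm, 58 mm wide, floor 30 and roof underside 63 mm above the bench, open only at the front face x = -55 mm, back wall at x = 50 mm. Either slot may hold the slim pin. Pins lie on the slot floors, tips to the rack's -x, and are drawn out that way
- stand: fixed steel leak-test stand; origin on the bench under its fork, z up. Base plate 12 mm thick, x -47 to 47, y -50 to 250 mm. Three upright plates 50 mm wide (y), 115 mm high: front lug x -45 to -33, eye of the hold-down bar x -10 to 10, rear lug x 33 to 45 mm. A line of 20 mm holes runs through them along x at y = 0, 90 mm up. The bar runs from the eye to +y over a black brew unit
- mouth (a point): centre of the hole in the front lug's front face (5 mm bevel), 90 mm above the bench, on the side facing the rack; axes as the stand's, the pin goes in along +x until its shoulder meets this face
- beaker: bystander, to be left alone: clear plastic beaker, 72 mm wide, 115 mm high; origin at its underside
- cup: bystander, to be left alone: white mug, 76 mm wide, 85 mm high; origin at its underside
- pod_a: bystander, to be left alone: black coffee pod, 37 mm wide, 28 mm high; origin at its underside
- pod_b: bystander, to be left alone: black coffee pod, 37 mm wide, 28 mm high; origin at its underside
- screwdriver: bystander, to be left alone: screwdriver, about 200 mm long, lying down; origin at its underside
There are look-alikes about, which are no part of the job. Leave any blue or purple look-alike of the slim_pin alone.

How it is judged:
At the end, for the whole second after the job is handed in: The slim pin is at rest through all three plates, tip out beyond the rear lug: its shoulder within 5 mm of the front lug's face (and within 8 mm of the mouth's centre), its axis within 0.08 rad of the holes' axis; the thick pin is still in its slot, within 25 mm of where it started (x of slim_pin in the frame of mouth above -0.005 m and distance between slim_pin and mouth below 0.008 m and x of slim_pin_tip in the frame of mouth above 0.11 m and angle between the x axis of slim_pin and the x axis of stand, either way round below 0.08 rad and linear speed of slim_pin below 0.02 m/s and distance of thick_pin from where it was at the start of the episode below 0.025 m); the robot touches nothing.
It fails at once if a bystander (beaker, mug, pods or screwdriver) is shoved more than 40 mm (distance of any of beaker, cup, pod_a, pod_b, screwdriver from where it was at the start of the episode above 0.04 m).
It fails at once if the thick pin is moved more than 25 mm from its place in the rack (distance of thick_pin from where it was at the start of the episode above 0.025 m).
It also fails if it takes over 54 s, if anything falls off the work surface, if the arm or the gripper's body presses on something with over 40 N, if the wrist force passes 120 N, or if a joint passes its speed limit or range.

## Robot

A 6-joint arm with a two-finger parallel gripper is mounted at the origin on the work surface. World frame = base frame: x ahead of the robot, y to its left, z up, the work surface at z = 0. Lengths are in m, angles in rad, forces in N, time in s.
With the tool pointing down it reaches from about 0.225 to 0.875 m from the base axis. Payload 3.4 kg.
Tool frame: the origin (TCP) lies between the finger pads; the fingertips stand 14 mm ahead of it and the grasp point (between the pads) lies 5 mm behind it; z points along the fingers, y is the direction in which the jaws open and shut (so a half turn about z gives the same grasp; the last joint's range is limited). The gripper opens to 85 mm and grips with 20 to 120 N. Pads are 22 mm wide; open, the fingers measure 114 mm over their backs; the gripper's body (76 mm by 85 mm) begins 54 mm behind the grasp point. The pads swing forward as they close: fully open they stand 13 mm farther back than shut.
Start: joints at [1.146, 0.276, 1.505, -0, 1.361, -0.121], TCP at [0.172, 0.549, 0.245] pointing down, gripper open.
Joint ranges: [-2.89, 2.89], [-0.75, 2.08], [0.22, 2.7], [-1.18, 4.32], [0.11, 2.71], [-2.7, 2.7]. Speed limits (rad/s): [2.57, 2.57, 3.14, 3.14, 3.14, 3.14].

## Interface

Orientations are given as a unit quaternion [w, x, y, z].
In Python, from rig import manip, get_image, job gives the robot as it stands. The module is installed in compiled form; this text tells all that it offers.
- The arm moves only by the tool step_arm, never from a script. Its argument "moves" is one flat list of numbers, 5 for each row, row after row: the shift along the tool's x, y, z as a fraction of full scale, then the turn about the tool's z as a fraction of full scale, then the gripper's target within -1 to 1 (shut at 1, half-way at 0, fully open at -1). In form: [dx, dy, dz, twist, hand, dx, dy, dz, twist, hand, ...]. A call has 1 to 5 rows; each row is the pose to reach, as a shift and turn from the pose commanded when the call began, along the tool's axes at that moment, turning the shorter way round; what a row does not reach only later rows make up. Full scale, the value 1, is 500 mm for a shift and pi rad for a turn. A row lasts 1/10 s, in which the tool goes at most 50 mm and 8.59 degrees, less where a joint would pass 70% of its speed; a pose out of reach is approached as far as the arm can. A call with a number of a shift or a turn outside -1 to 1 is refused whole. A call with a gripper value outside its range is refused whole. The fingers move at their own pace and stop on an object; "force" is the grip in N (left out, the last holds). Time passes only in rows, so rows that repeat a pose let the fingers close. It gives the time, the measured TCP pose, the force and the opening at its end, in the units of the state.
- manip.get_state(): the state, without advancing time (a new reading comes with each control period).
- get_image(name): name is "scene" or "top" or "wrist"; returns a dict with "frame" (384x512x3 uint8, blue, green, red), "fx", "fy", "cx", "cy" (pixels), "rvec" (rotation vector, rad) and "tvec" (3), from world to camera coordinates, as OpenCV has them; the wrist camera has in their place "T_tool_cam" (4x4, takes a point from camera to tool coordinates, whose origin is the TCP and whose axes are the flange's). Camera axes: x right, y down, z forward; pixel columns grow to the right and rows downward; lengths in m; the calibration is good to about 2 mm. A picture is of the moment at which its call begins: read the wrist's pose just before it. There is no depth.
- job.sign_off(): hands the job in, once; it reports no verdict.
The state is a dict: "clock": time; "qpos": joint angles; "qd": joint speeds; "effort": joint torques, N m; "position": TCP position; "ee_rot": TCP orientation; "contact_force": force on the tool from outside, world axes, zero at the start; "moment": the same for the moment, N m; "width": finger opening in m.
Only numpy, scipy, OpenCV 4.12 (cv2) and the standard library are available. Lean on these libraries where they do the work, as an engineer would, in place of code of your own. Each camera call takes 0.05 s, during which the arm holds its last target. There are 200 camera calls.

## Working session

There is one attempt and no reset: what is moved stays moved. The work goes in short steps, Python scripts to look and compute and a tool call to move; the robot and the scene stay as the last step left them, time stands still between calls to the robot, and variables do not carry over. Pictures are saved under pics/ and viewed, about 8 in all and at most 12, crops included, and the job is handed in when it is done.

Besides the shell and the picture viewer there is one more tool, called after "Call:" in YAML: its name, and indented under it one key for each argument. step_arm: Moves the arm, as the interface text tells. Its arguments: {"type":"object","properties":{"moves":{"type":"array","items":{"type":"number","minimum":-1,"maximum":1}},"force":{"type":"number"}},"required":["moves"]}

```bash
mkdir -p pics
cat > h.py <<'E'
import numpy as np, cv2, pickle
from rig import manip, get_image, job
from scipy.spatial.transform import Rotation as R
def snap(n,fn):
    s=manip.get_state(); d=get_image(n); d['state']=s
    cv2.imwrite('pics/'+fn+'.png',d['frame']); pickle.dump(d,open('pics/'+fn+'.pkl','wb')); return d
def load(fn): return pickle.load(open('pics/'+fn+'.pkl','rb'))
def cam(d):
    if 'rvec' in d:
        Rm=R.from_rotvec(np.ravel(d['rvec'])).as_matrix(); return Rm.T,-Rm.T@np.ravel(d['tvec'])
    q=d['state']['ee_rot']; T=np.eye(4); T[:3,:3]=R.from_quat([q[1],q[2],q[3],q[0]]).as_matrix(); T[:3,3]=d['state']['position']
    T=T@np.array(d['T_tool_cam']); return T[:3,:3],T[:3,3]
def ray(d,u,v):
    Rm,c=cam(d); return c,Rm@np.array([(u-d['cx'])/d['fx'],(v-d['cy'])/d['fy'],1.])
def onz(d,u,v,z):
    c,r=ray(d,u,v); return c+r*(z-c[2])/r[2]
def proj(d,p):
    Rm,c=cam(d); q=Rm.T@(np.array(p)-c); return np.array([d['fx']*q[0]/q[2]+d['cx'],d['fy']*q[1]/q[2]+d['cy']])
E
python3 - <<'E'
from h import *
a=snap('scene','s0');b=snap('top','t0');w=snap('wrist','w0')
print(manip.get_state())
for d in(a,b,w):print(cam(d)[1].round(3),cam(d)[0][:,2].round(3),d['fx'],d['cx'],d['cy'])
E
cd pics; python3 -c "
import cv2
for n in('s0','t0'):
    cv2.imwrite(n+'b.png',cv2.resize(cv2.imread(n+'.png'),(800,600),interpolation=cv2.INTER_CUBIC))"
```

```text
{'clock': 0.15, 'qpos': array([ 1.14600581e+00,  2.76465920e-01,  1.50584712e+00,  1.49734641e-05,
        1.36066463e+00, -1.20985824e-01]), 'qd': array([ 0.00019612, -0.00173704, -0.00361762, -0.00125637, -0.00090449,
       -0.00193369]), 'effort': array([ 2.98739498e-03, -4.17142510e+01, -2.46032810e+01, -2.14821998e-04,
        7.52830761e-03,  1.46060853e-05]), 'position': array([0.17185473, 0.54833749, 0.24462725]), 'ee_rot': array([-1.93691170e-04,  1.51320356e-01,  9.88484532e-01, -6.64911849e-04]), 'contact_force': array([0.40837989, 0.17810851, 0.95392239]), 'moment': array([ 0.00985639,  0.02323411, -0.03101293]), 'width': 0.08549606043751602}
[1.113 0.632 0.622] [-0.586 -0.616 -0.527] 414.8903052600445 256.90153422704117 190.03033410959057
[ 0.378 -0.032  1.117] [ 0.114 -0.003 -0.993] 436.6011256449332 251.8898168787247 193.27554314045219
[0.104 0.57  0.372] [ 0.27  -0.085 -0.959] 300.16177535021836 253.97711199744182 190.2806619110159
```

View pics/s0b.png

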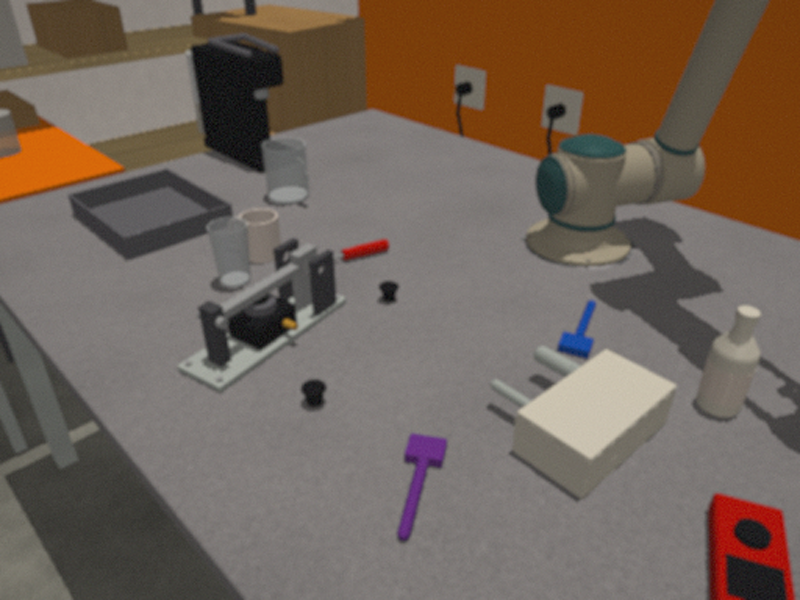

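View pics/t0b.png

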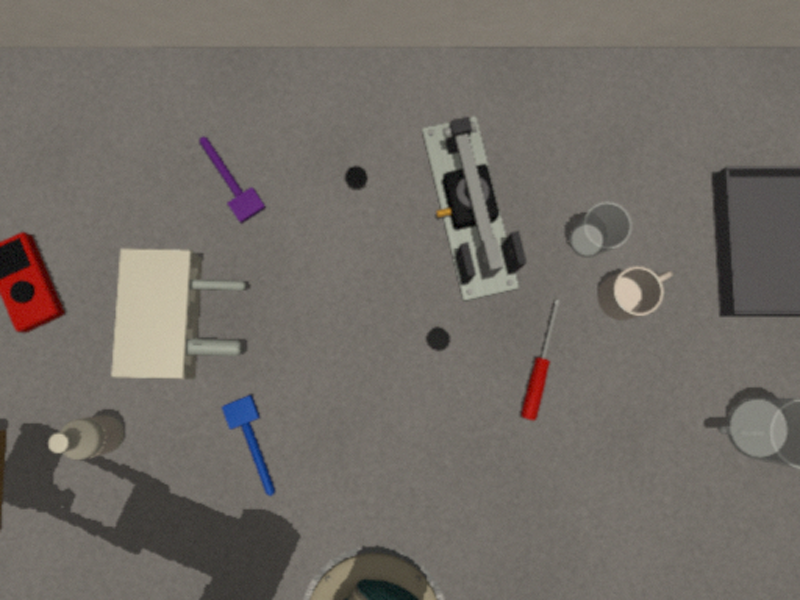

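The scene view shows the white rack with two aluminium pins at big-image (512,392) and (555,360), and the stand at (260,310). The top view shows the rack at (155,313) and the stand at (470,210).

Candidates for the slim pin (top view, 800×600):
- upper aluminium pin (220,285), which looks thinner
- lower aluminium pin (215,347), which looks thicker
- blue look-alike (245,440)
- purple look-alike (230,180)
- screwdriver (540,360)

By the description I choose the upper one, and will check it in a close crop.

Run:
```python
from h import *
t=load('t0');s=load('s0')
a=cv2.resize(t['frame'][150:252,66:168],(400,400),interpolation=cv2.INTER_CUBIC)
b=cv2.resize(t['frame'][70:200,260:346],(398,600),interpolation=cv2.INTER_CUBIC)
c=np.zeros((600,800,3),np.uint8);c[:400,:400]=a;c[:,400:798]=b
cv2.imwrite('pics/crop1.png',c)
f=t['frame'].astype(int); hsv=cv2.cvtColor(t['frame'],cv2.COLOR_BGR2HSV)
print('rack px',hsv[200,95],'pin',hsv[183,140],'plate',hsv[95,280],'bench',hsv[240,220])
# pins: threshold columns
for u in range(126,160,3):
    print(u,f[174:232,u,1].tolist())
```

```text
rack px [ 23  42 199] pin [ 30  23 146] plate [ 38  19 159] bench [ 12  23 112]
126 [92, 88, 82, 82, 86, 116, 143, 156, 156, 142, 120, 82, 78, 79, 78, 78, 77, 77, 77, 78, 74, 80, 79, 75, 80, 79, 76, 76, 79, 82, 83, 76, 80, 76, 79, 80, 74, 77, 75, 77, 71, 72, 83, 110, 124, 127, 121, 155, 162, 159, 146, 138, 118, 95, 97, 92, 96, 99]
129 [100, 101, 102, 101, 101, 114, 143, 155, 156, 145, 124, 103, 110, 109, 107, 105, 100, 106, 105, 109, 108, 103, 103, 105, 104, 103, 104, 109, 105, 108, 109, 103, 108, 109, 111, 110, 108, 110, 108, 107, 107, 97, 74, 98, 124, 130, 139, 154, 164, 157, 147, 135, 123, 102, 109, 108, 107, 108]
132 [108, 109, 111, 113, 109, 105, 139, 153, 158, 145, 125, 101, 107, 108, 110, 104, 108, 111, 111, 109, 108, 106, 106, 107, 105, 106, 104, 105, 109, 108, 106, 107, 109, 108, 105, 104, 107, 105, 107, 108, 109, 98, 73, 95, 121, 137, 147, 155, 166, 162, 150, 140, 121, 104, 105, 106, 106, 105]
135 [106, 107, 110, 108, 105, 107, 136, 151, 155, 146, 124, 93, 105, 104, 108, 111, 109, 110, 110, 110, 107, 109, 106, 107, 105, 107, 103, 109, 107, 103, 102, 106, 105, 111, 110, 111,
[... 1723 characters left out ...]
 103, 108, 107, 107, 105, 107, 105, 109, 110, 107, 111, 107, 98, 67, 71, 90, 97, 98, 97, 96, 105, 97, 93, 101, 107, 107, 107, 109]
156 [110, 108, 105, 106, 107, 101, 80, 97, 107, 106, 95, 87, 110, 111, 105, 109, 106, 108, 105, 103, 105, 108, 108, 106, 106, 106, 108, 107, 106, 107, 106, 105, 104, 107, 105, 106, 107, 109, 111, 105, 105, 107, 96, 67, 62, 61, 59, 62, 60, 62, 64, 74, 97, 108, 108, 107, 106, 108]
159 [110, 108, 106, 108, 111, 103, 95, 88, 65, 65, 78, 103, 105, 107, 107, 111, 112, 109, 107, 103, 103, 105, 109, 108, 108, 109, 106, 102, 103, 107, 109, 103, 102, 109, 106, 110, 107, 110, 111, 109, 106, 108, 106, 104, 105, 109, 106, 107, 108, 108, 108, 107, 112, 112, 111, 108, 105, 107]
```

View pics/crop1.png

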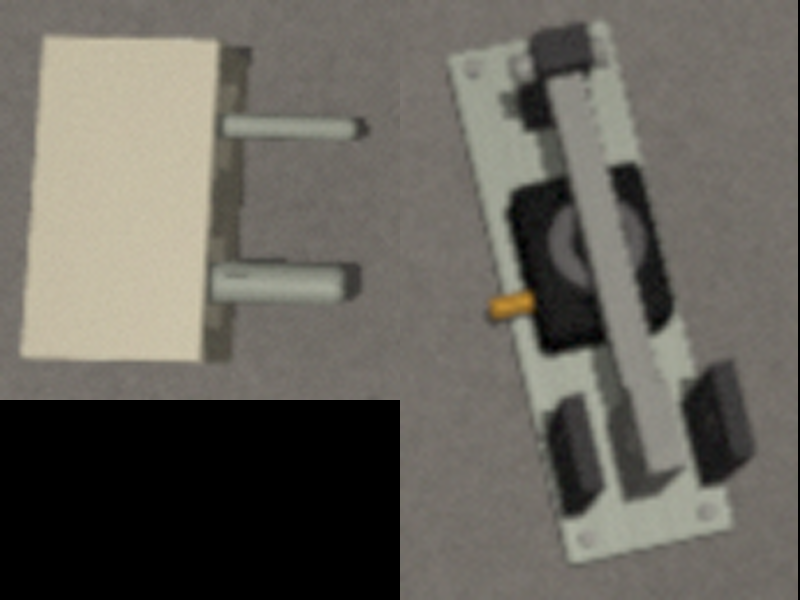

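The crop confirms it. The upper pin, at crop (290,127), is about 6 px wide against 10 px for the lower one at (280,283), so the upper is slim. The stand's base corners are at crop (448,58), (608,22), (731,525) and (571,562), with the fork at the lower end.

Run:
```python
from h import *
t=load('t0');s=load('s0')
C=np.array([[448,58],[608,22],[731,525],[571,562]],float)
P=np.array([onz(t,260+(x-400)/4.628-.4,70+y/4.615-.4,.012)[:2] for x,y in C])
M=np.array([[-47,250],[47,250],[47,-50],[-47,-50]])/1000
A=P-P.mean(0);B=M-M.mean(0);U,S,Vt=np.linalg.svd(B.T@A);Rm=(U@Vt).T
if np.linalg.det(Rm)<0:print('flip')
o=P.mean(0)-Rm@M.mean(0)
print('stand o',o,'ang',np.arctan2(Rm[1,0],Rm[0,0]),'res mm',((M@Rm.T+o-P)*1000).round(1).tolist())
m=o+Rm@[-.045,0];print('mouth',m)
for z,pts in((.041,[(126,181.8),(150,182.4),(155.5,182.6)]),(.046,[(129,221.9),(150,223)])):
    for u,v in pts:print('pin',onz(t,u,v,z).round(4))
# rack top corners crop
for x,y in((44,37),(220,40),(200,360),(22,357)):print('rack',onz(t,66+x/3.92-.4,150+y/3.92-.4,.069).round(4))
# scene check
for p in ([*m,.09],[*(o+Rm@[-.045,-.025]),.115],[*(o+Rm@[-.045,.025]),.115]):print('scene px',proj(s,p))
# scene: look of mouth & pin tip
c1=s['frame'][140:260,100:260];cv2.imwrite('pics/crop2.png',cv2.resize(c1,(800,600),interpolation=cv2.INTER_CUBIC))
```

```text
stand o [ 0.56656851 -0.18373792] ang -1.3510504076054555 res mm [[2.1, 0.8], [1.5, 0.2], [-1.7, -2.0], [-1.8, 1.0]]
mouth [ 0.55675933 -0.13982004]
pin [0.5309 0.2772 0.041 ]
pin [0.5293 0.2175 0.041 ]
pin [0.5287 0.2038 0.041 ]
pin [0.431  0.2654 0.046 ]
pin [0.4282 0.2139 0.046 ]
rack [0.5832 0.3905 0.069 ]
rack [0.5811 0.2811 0.069 ]
rack [0.3834 0.2871 0.069 ]
rack [0.3856 0.3954 0.069 ]
scene px [207.2726209  172.77858952]
scene px [212.82320529 160.56227669]
scene px [200.32701321 168.19163551]
```

View pics/crop2.png

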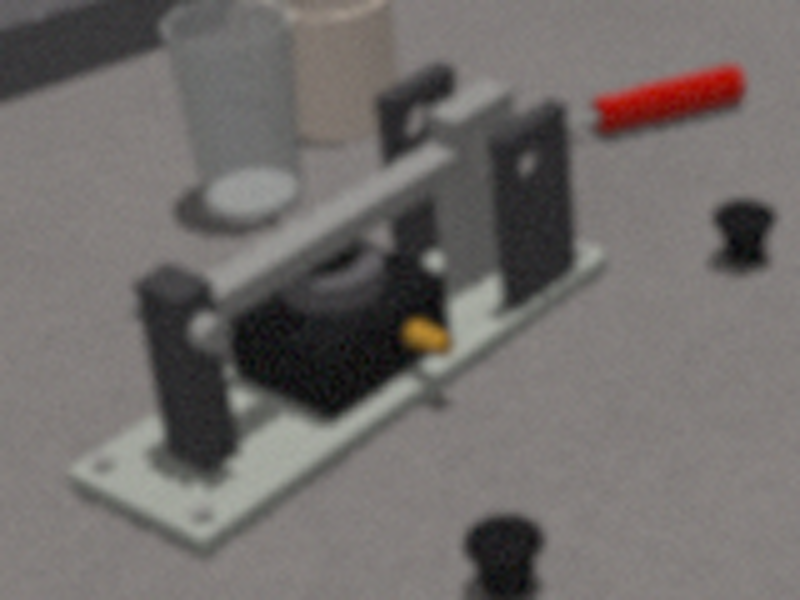

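The scene crop shows the hole at crop (530,165), i.e. px (206,173). The predicted position was (207,173), so the stand pose is good to about 2 mm.

Slim pin: tip at about (0.529, 0.203), direction angle -1.60. First move: above the exposed shank.

```bash
cat > go.py <<'E'
import sys
from h import *
s=manip.get_state();q=s['ee_rot'];r=R.from_quat([q[1],q[2],q[3],q[0]])
x,y,z,a=map(float,sys.argv[1:5])
X=r.as_matrix()[:,0];cur=np.arctan2(X[1],X[0])
d=r.inv().apply(np.array([x,y,z])-s['position'])/.5
tw=-((a-cur+np.pi)%(2*np.pi)-np.pi)/np.pi
print('t',s['clock'],'pos',s['position'].round(4),'ang',cur.round(4),'F',s['contact_force'].round(1),'w',round(s['width'],4),'q',s['qpos'].round(2))
print('move',d.round(4).tolist(),'twist',round(tw,4))
E
python3 go.py 0.530 0.238 0.245 1.541
```

```text
t 0.15 pos [0.1719 0.5483 0.2446] ang 2.8378 F [0.4 0.2 1. ] w 0.0855 q [ 1.15  0.28  1.51  0.    1.36 -0.12]
move [-0.8692, -0.378, -0.0004] twist 0.4128
```

Call:
step_arm:
  moves: [-0.869,-0.378,0,0.413,-1,-0.869,-0.378,0,0.413,-1,-0.869,-0.378,0,0.413,-1,-0.869,-0.378,0,0.413,-1,-0.869,-0.378,0,0.413,-1]
  force: 30

```text
clock: 0.65
position: [0.362, 0.3835, 0.2452]
ee_rot: [-0.0, 0.505, 0.863, 0.0]
contact_force: [0.3, 1.1, 0.4]
width: 0.0857
```

```bash
python3 go.py 0.530 0.238 0.245 1.541
```

```text
t 0.65 pos [0.362  0.3835 0.2452] ang 2.082 F [0.3 1.1 0.4] w 0.0857 q [0.68 0.2  1.6  0.   1.33 0.17]
move [-0.4182, 0.1507, 0.0003] twist 0.1722
```

Call:
step_arm:
  moves: [-0.418,0.151,0,0.172,-1,-0.418,0.151,0,0.172,-1,-0.418,0.151,0,0.172,-1,-0.418,0.151,0,0.172,-1,-0.418,0.151,0,0.172,-1]

```text
clock: 1.15
position: [0.533, 0.2373, 0.2448]
ee_rot: [0.001, 0.717, 0.697, -0.0]
contact_force: [-0.1, 0.3, 0.3]
width: 0.0858
```

```bash
python3 go.py 0.530 0.238 0.12 1.541
python3 - <<'E'
from h import *
w=snap('wrist','w1')
print('proj pin', [proj(w,p).round(1).tolist() for p in ([.5309,.2772,.038],[.5295,.2402,.038],[.5287,.2038,.038])])
E
```

```text
t 1.15 pos [0.533  0.2373 0.2448] ang 1.5425 F [-0.1  0.3  0.3] w 0.0858 q [ 0.3   0.29  1.49 -0.    1.36  0.33]
move [0.0015, -0.0063, 0.2495] twist 0.0005
proj pin [[249.9, 132.7], [249.7, 165.8], [250.1, 196.4]]
```

View pics/w1.png

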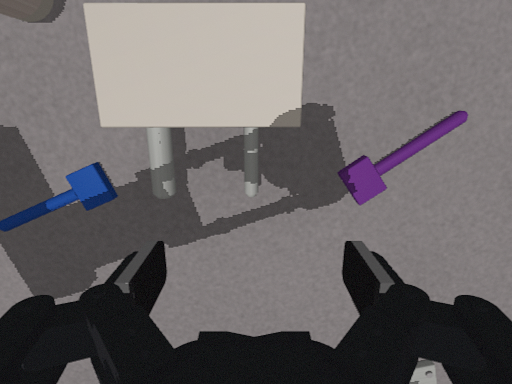

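The wrist view shows the slim pin at column ~251, with its tip at row 195. The predicted position was (250,196), so they agree. The thick pin is at column 162. Descend and grip the shank.

Call:
step_arm:
  moves: [0.001,-0.005,0.422,0,-1,0.001,-0.005,0.422,0,-1,0.001,-0.005,0.422,0,-1,0.001,-0.005,0.422,0,-1,0.001,-0.005,0.422,0,-1]

```text
clock: 1.7
position: [0.5224, 0.2399, 0.029]
ee_rot: [-0.003, 0.715, 0.699, -0.005]
contact_force: [-0.7, -1.0, 0.6]
width: 0.0857
```

Call:
step_arm:
  moves: [0,0,0,0,1,0,0,0,0,1,0,0,0,0,1,0,0,0,0,1,0,0,0,0,1]
  force: 40

```text
clock: 2.2
position: [0.5286, 0.2415, 0.036]
ee_rot: [0.001, 0.715, 0.699, 0.002]
contact_force: [0.1, -0.3, 2.0]
width: 0.0146
```

```bash
python3 go.py 0.530 0.238 0.033 1.541
```

```text
t 2.2 pos [0.5286 0.2415 0.036 ] ang 1.5474 F [ 0.1 -0.3  2. ] w 0.0146 q [0.31 0.47 1.78 0.   0.89 0.33]
move [-0.007, 0.003, 0.0061] twist 0.002
```

Call:
step_arm:
  moves: [-0.03,0,0,0,1,-0.07,0,0,0,1,-0.12,0,0,0,1,-0.17,0,0,0,1,-0.22,0,0,0,1]

```text
clock: 2.7
position: [0.5242, 0.1293, 0.0344]
ee_rot: [0.0, 0.715, 0.699, -0.0]
contact_force: [-0.5, 0.0, -1.4]
width: 0.0146
```

Call:
step_arm:
  moves: [-0.01,0,0,0,1,-0.01,0,0,0,1]

```text
clock: 2.9
position: [0.5244, 0.1249, 0.0343]
ee_rot: [-0.0, 0.716, 0.698, -0.0]
contact_force: [-0.2, 1.1, -1.1]
width: 0.0146
```

```bash
python3 go.py 0.527 0.10 0.033 1.541
python3 - <<'E'
from h import *
a=snap('scene','s2');b=snap('top','t2')
c=np.hstack([cv2.resize(a['frame'][180:330,290:440],(400,400)),cv2.resize(b['frame'][120:270,60:210],(400,400))])
cv2.imwrite('pics/c2.png',c)
E
```

```text
t 2.9 pos [0.5244 0.1249 0.0343] ang 1.5453 F [-0.2  1.1 -1.1] w 0.0146 q [ 0.1   0.43  1.87 -0.    0.84  0.13]
move [-0.0496, 0.0066, 0.0026] twist 0.0014
```

View pics/c2.png

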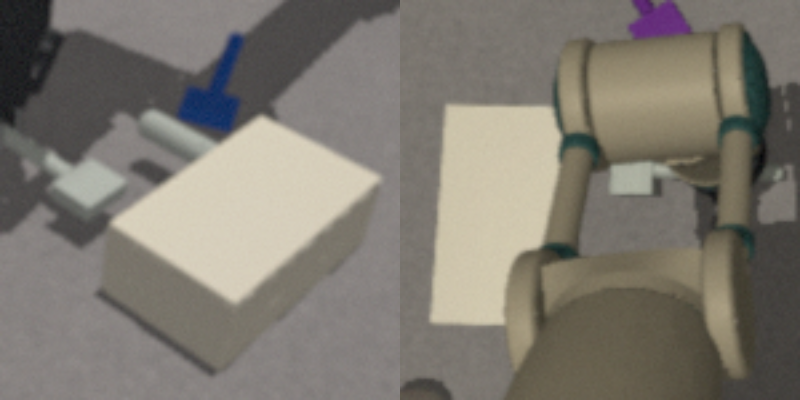

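The pin is clear of the rack, with its paddle flat at scene crop (88,188), and the thick pin is still in place at (165,130). I'll pull 60 mm further away, then lower and release.

Call:
step_arm:
  moves: [-0.06,0,0,0,1,-0.12,0,0,0,1,-0.12,0,0.015,0,1,-0.12,0,0.03,0,1,-0.12,0,0.034,0,1]

```text
clock: 3.5
position: [0.5226, 0.0673, 0.0162]
ee_rot: [-0.001, 0.715, 0.699, -0.0]
contact_force: [0.2, -0.3, -1.0]
width: 0.0145
```

```bash
python3 go.py 0.524 0.065 0.016 1.541
```

```text
t 3.5 pos [0.5226 0.0673 0.0162] ang 1.5483 F [ 0.2 -0.3 -1. ] w 0.0145 q [-0.    0.44  1.92  0.    0.79  0.02]
move [-0.0045, 0.003, 0.0004] twist 0.0023
```

Call:
step_arm:
  moves: [0,0,0,0,0.3,0,0,0,0,-0.2,0,0,0,0,-1,0,0,0,0,-1,0,0,0,0,-1]

```text
clock: 4.0
position: [0.5235, 0.0664, 0.0176]
ee_rot: [0.0, 0.715, 0.699, 0.0]
contact_force: [0.8, 0.5, 1.0]
width: 0.0849
```

Call:
step_arm:
  moves: [0,0,-0.1,0,-1,0,0,-0.2,0,-1,0,0,-0.3,0,-1,0,0,-0.3,0,-1,0,0,-0.3,0,-1]

```text
clock: 4.5
position: [0.5239, 0.0662, 0.1688]
ee_rot: [0.001, 0.715, 0.699, 0.001]
contact_force: [-0.4, 0.1, -0.4]
width: 0.0857
```

```bash
python3 - <<'E'
from h import *
w=snap('wrist','w3')
print(w['state']['position'],w['state']['contact_force'],proj(w,[.523,.145,.008]),proj(w,[.523,.027,.008]))
E
python3 go.py .523 .168 .1 1.541
```

```text
[0.5239313  0.06618584 0.16877519] [-0.372243    0.06222943 -0.4082299 ] [249.33296916  94.85282859] [252.47365856 215.38820365]
t 4.55 pos [0.5227 0.0662 0.1671] ang 1.5473 F [ 0.3 -0.6 -0.9] w 0.0854 q [-0.01  0.26  1.73  0.    1.15  0.02]
move [0.2036, -0.0041, 0.1342] twist 0.002
```

View pics/w3.png

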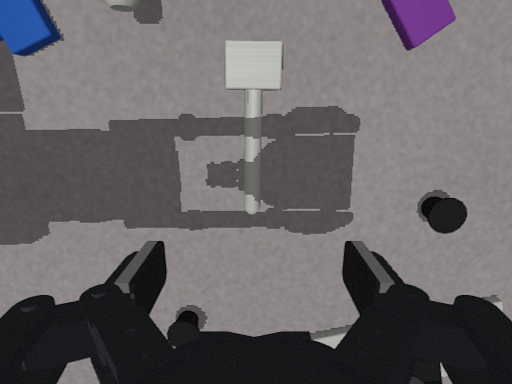

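The pin is lying flat. Its paddle spans cols 225–283 and rows 40–90 (shoulder at (255,90)), and its tip is at (252,213).

```bash
python3 - <<'E'
from h import *
w=load('w3')
sh=onz(w,255,89.5,.015);tip=onz(w,252,212.5,.010)
cn=[onz(w,u,v,.016) for u,v in((225,41),(282,41),(283,89.5),(226,89.5))]
print(sh,tip,np.array(cn).round(4),np.mean(cn,0)); d=tip-sh;print(np.linalg.norm(d),np.arctan2(d[1],d[0])+np.pi)
E
python3 go.py .523 .168 .06 1.541
```

```text
[0.52823191 0.1492662  0.015     ] [0.5226148  0.03092252 0.01      ] [[0.5036 0.1889 0.016 ]
 [0.552  0.1878 0.016 ]
 [0.553  0.1487 0.016 ]
 [0.5025 0.1498 0.016 ]] [0.52780451 0.16878708 0.016     ]
0.11858236908129552 1.5233675037985113
t 4.55 pos [0.5227 0.0662 0.1671] ang 1.5473 F [ 0.3 -0.6 -0.9] w 0.0854 q [-0.01  0.26  1.73  0.    1.15  0.02]
move [0.2036, -0.0041, 0.2142] twist 0.002
```

```bash
python3 go.py .528 .170 .05 1.525
```

```text
t 4.55 pos [0.5227 0.0662 0.1671] ang 1.5473 F [ 0.3 -0.6 -0.9] w 0.0854 q [-0.01  0.26  1.73  0.    1.15  0.02]
move [0.2078, 0.0058, 0.2342] twist 0.0071
```

Call:
step_arm:
  moves: [0.1,0.006,0,0.007,-1,0.208,0.006,0,0.007,-1,0.208,0.006,0.1,0.007,-1,0.208,0.006,0.2,0.007,-1,0.208,0.006,0.234,0.007,-1]

```text
clock: 5.05
position: [0.523, 0.1697, 0.0437]
ee_rot: [-0.004, 0.722, 0.691, -0.006]
contact_force: [-1.4, -0.5, 0.4]
width: 0.0858
```

Call:
step_arm:
  moves: [0,0,0,0,-1,0,0,0,0,-1,0,0,0,0,-1]

```text
clock: 5.35
position: [0.5296, 0.1701, 0.0511]
ee_rot: [0.0, 0.723, 0.691, 0.001]
contact_force: [-0.2, -0.1, -0.1]
width: 0.0855
```

```bash
python3 go.py .528 .170 .012 1.525;python3 go.py .528 .170 .012 1.525
```

```text
t 5.35 pos [0.5296 0.1701 0.0511] ang 1.5251 F [-0.2 -0.1 -0.1] w 0.0855 q [0.19 0.42 1.82 0.   0.9  0.23]
move [-0.0004, -0.0034, 0.0782] twist 0.0
t 5.35 pos [0.5296 0.1701 0.0511] ang 1.5251 F [-0.2 -0.1 -0.1] w 0.0855 q [0.19 0.42 1.82 0.   0.9  0.23]
move [-0.0004, -0.0034, 0.0782] twist 0.0
```

Call:
step_arm:
  moves: [0,-0.003,0.02,0,-1,0,-0.003,0.04,0,-1,0,-0.003,0.058,0,-1,0,-0.003,0.07,0,-1,0,-0.003,0.077,0,-1]

```text
clock: 5.85
position: [0.5268, 0.1701, 0.0109]
ee_rot: [-0.0, 0.723, 0.691, -0.0]
contact_force: [0.5, 0.1, 0.5]
width: 0.0858
```

Call:
step_arm:
  moves: [0,0,0,0,0.0,0,0,0,0,1,0,0,0,0,1,0,0,0,0,1,0,0,0,0,1]
  force: 60

```text
clock: 6.35
position: [0.5278, 0.1703, 0.0124]
ee_rot: [0.0, 0.723, 0.691, 0.001]
contact_force: [0.3, -0.1, 3.1]
width: 0.0483
```

Call:
step_arm:
  moves: [0,0,-0.01,0,1,0,0,-0.04,0,1,0,0,-0.09,0,1,0,0,-0.15,0,1,0,0,-0.17,0,1]

```text
clock: 6.85
position: [0.5287, 0.1705, 0.0994]
ee_rot: [0.001, 0.723, 0.691, 0.002]
contact_force: [0.2, -0.2, -0.4]
width: 0.0487
```

Run:
```python
from h import *
s=snap('scene','s4');t=snap('top','t4');w=snap('wrist','w4');print(w['state'])
c=np.hstack([cv2.resize(s['frame'][100:300,240:440],(400,400)),cv2.resize(t['frame'][120:270,60:210],(400,400))])
cv2.imwrite('pics/c4.png',np.vstack([c[:300],np.hstack([cv2.resize(w['frame'],(400,300)),c[300:300,:400] if 0 else np.zeros((300,400,3),np.uint8)])]))
```

```text
{'clock': 6.95, 'qpos': array([1.86622054e-01, 3.66581874e-01, 1.76777838e+00, 8.49189110e-05,
       1.00383960e+00, 2.31915327e-01]), 'qd': array([ 0.00087048,  0.03196936,  0.04373925, -0.00102769, -0.01572722,
        0.00184884]), 'effort': array([ 5.33044164e-02, -4.42347336e+01, -2.07755291e+01, -3.73408198e-02,
        1.51190017e-01,  8.00292601e-04]), 'position': array([0.52816265, 0.17037912, 0.09815129]), 'ee_rot': array([0.0008941 , 0.72295236, 0.6908958 , 0.00144209]), 'contact_force': array([-0.95144329, -0.05919688, -1.69114145]), 'moment': array([ 0.02799505, -0.00809535, -0.00178152]), 'width': 0.04873150888322269}
```

View pics/c4.png

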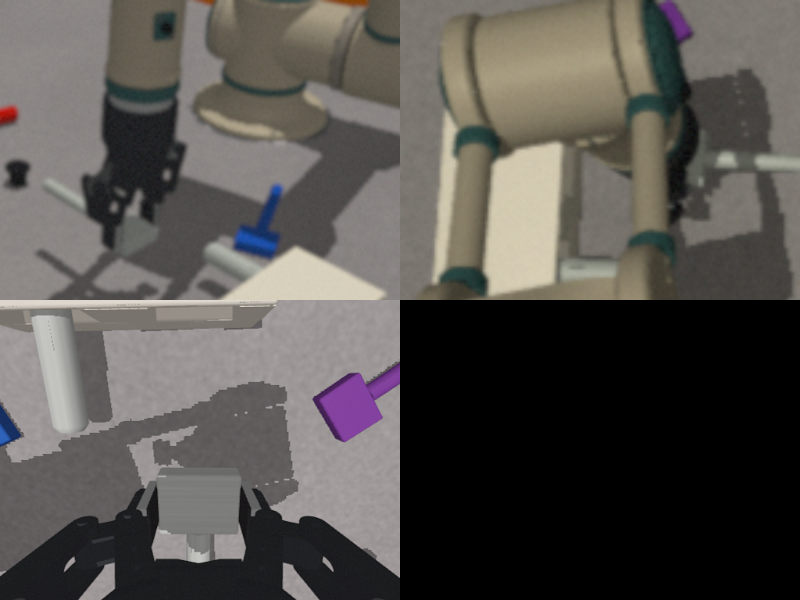

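Grip on the paddle is good: width 48.7 mm, pin leaving the hand toward the stand, thick pin untouched. Next, a pre-insertion pose with the tip ~40 mm before the mouth.

```bash
python3 go.py .5173 .0368 .094 1.7906
```

```text
t 7.0 pos [0.5271 0.1702 0.0968] ang 1.5255 F [-0.6 -0.3 -1.3] w 0.0489 q [0.19 0.37 1.77 0.   1.   0.23]
move [-0.2673, -0.0075, 0.0055] twist -0.0844
```

Call:
step_arm:
  moves: [-0.07,-0.002,0.005,-0.03,1,-0.14,-0.004,0.005,-0.06,1,-0.2,-0.006,0.005,-0.084,1,-0.25,-0.0075,0.005,-0.084,1,-0.267,-0.0075,0.005,-0.084,1]

```text
clock: 7.5
position: [0.5158, 0.035, 0.0924]
ee_rot: [-0.002, 0.627, 0.779, -0.001]
contact_force: [-0.1, 0.2, -2.0]
width: 0.0489
```

Call:
step_arm:
  moves: [0,0,0,0,1,0,0,0,0,1,0,0,0,0,1]

```text
clock: 7.8
position: [0.5173, 0.038, 0.0939]
ee_rot: [-0.0, 0.625, 0.78, 0.0]
contact_force: [0.9, -0.6, -1.1]
width: 0.0482
```

```bash
python3 go.py .5173 .0368 .094 1.7906
python3 - <<'E'
from h import *
s=snap('scene','s5');t=snap('top','t5')
c=np.hstack([cv2.resize(s['frame'][130:230,180:280],(400,400),interpolation=2),cv2.resize(t['frame'][120:220,225:325],(400,400),interpolation=2)])
cv2.imwrite('pics/c5.png',c)
st=s['state'];P=st['position'];a=1.7906
u=np.array([.218,-.9759,0])
for k in(.0207,.08,.1407):
    p=P+u*k-[0,0,.004];print(k,'scene crop',((proj(s,p)-[180,130]+.5)*4).round(1),'top crop',((proj(t,p)-[225,120]+.5)*4).round(1)+[400,0])
m=np.array([.5568,-.1398,.09]);print('mouth',((proj(s,m)-[180,130]+.5)*4).round(1),((proj(t,m)-[225,120]+.5)*4).round(1)+[400,0])
E
```

```text
t 7.8 pos [0.5173 0.038  0.0939] ang 1.7902 F [ 0.9 -0.6 -1.1] w 0.0482 q [-0.06  0.33  1.85  0.    0.97 -0.28]
move [-0.0024, -0.0005, -0.0002] twist -0.0001
0.0207 scene crop [317.1 247. ] top crop [419.3 251.9]
0.08 scene crop [237.8 218.7] top crop [516.7 230.1]
0.1407 scene crop [161.  191.3] top crop [616.1 207.9]
mouth [111.1 173.1] [684. 193.]
```

View pics/c5.png

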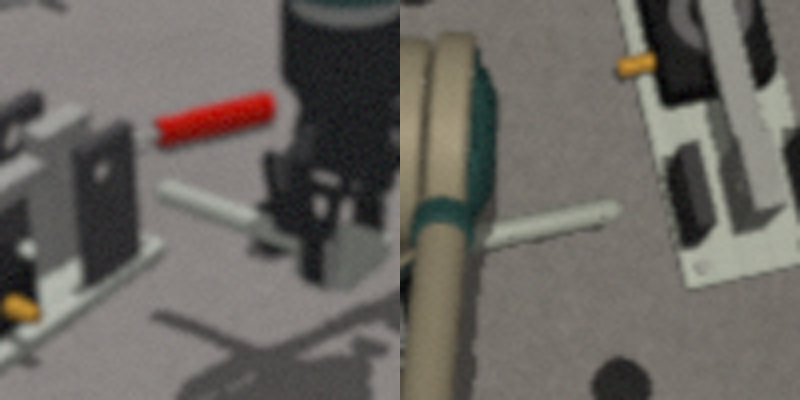

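In the scene crop the tip is at (165,188), predicted (161,191), and the hole spot is at (101,170). In the top crop the tip is at (618,210), predicted (616,208). I'll refine with subpixel line fits in both views.

Run:
```python
from h import *
u=np.array([.218,-.9759,0])
for n,(r0,r1,c0,c1) in {'s5':((170,196,220,241)),'t5':((166,186,349,376))}.items():
    if n=='t5': c0,c1,r0,r1=248,276,166,186
    d=load(n);P=d['state']['position'];g=d['frame'].astype(float).sum(2)/3
    sub=g[r0:r1,c0:c1];bg=np.median(sub,0)
    L=[]
    for c in range(c0,c1):
        col=g[r0:r1,c]
        wt=np.clip(col-125,0,None)
        if wt.sum()>40:
            v=(wt*np.arange(r0,r1)).sum()/wt.sum()
            a=proj(d,P+u*.06-[0,0,.004]);b=proj(d,P+u*.1407-[0,0,.004])
            pv=a[1]+(c-a[0])*(b[1]-a[1])/(b[0]-a[0])
            L.append((c,round(v,1),round(v-pv,2)))
    print(n,L,'tip pred',b)
# lug regions
s=load('s5');g=s['frame'].sum(2)//3
print('scene lug');[print(r,g[r,194:220].tolist()) for r in range(158,182)]
t=load('t5');g=t['frame'].sum(2)//3
print('top lug');[print(r,g[r,286:308].tolist()) for r in range(150,188)]
P=[]
M=np.array([.5568,-.1398,0]);y=np.array([.9759,.218,0])
for du,dy,z in((0,-.025,.115),(0,.025,.115),(.012,.025,.115),(.012,-.025,.115),(0,0,.09),(.012,0,.09)):
    p=M+u*du+y*dy+[0,0,z];print(du,dy,z,proj(s,p).round(1),proj(t,p).round(1))
```

```text
s5 [(220, np.float64(181.4), np.float64(4.01)), (221, np.float64(179.5), np.float64(1.74)), (222, np.float64(180.2), np.float64(2.12)), (223, np.float64(180.7), np.float64(2.25)), (224, np.float64(180.6), np.float64(1.71)), (225, np.float64(181.0), np.float64(1.81)), (226, np.float64(181.2), np.float64(1.66)), (227, np.float64(180.9), np.float64(1.0)), (228, np.float64(181.1), np.float64(0.83)), (229, np.float64(181.3), np.float64(0.66)), (230, np.float64(181.5), np.float64(0.53)), (231, np.float64(181.3), np.float64(0.01)), (232, np.float64(181.6), np.float64(-0.09)), (233, np.float64(181.7), np.float64(-0.31)), (234, np.float64(181.8), np.float64(-0.63)), (235, np.float64(182.2), np.float64(-0.6)), (236, np.float64(182.2), np.float64(-0.95)), (237, np.float64(182.3), np.float64(-1.15)), (238, np.float64(182.5), np.float64(-1.38)), (239, np.float64(182.5), np.float64(-1.68)), (240, np.float64(181.8), np.float64(-2.74))] tip pred [219.7558759  177.32874796]
t5 [(248, np.float64(178.5), np.float64(0.29)), (249, np.float64(177.7), np.float64(-0.29)), (250, np.float64(177.5), np.float64
[... 7596 characters left out ...]
, 110, 116, 116, 114, 114, 112, 110, 147, 167, 170, 168, 168, 163, 163, 164, 168, 167, 168, 168, 168]
185 [115, 113, 115, 116, 118, 115, 114, 109, 97, 137, 168, 170, 162, 154, 154, 153, 159, 164, 165, 167, 165, 168]
186 [115, 115, 115, 115, 115, 117, 113, 110, 97, 132, 164, 171, 147, 143, 149, 152, 156, 162, 167, 170, 170, 168]
187 [114, 111, 113, 113, 116, 118, 113, 110, 104, 128, 158, 168, 154, 140, 146, 152, 161, 162, 167, 167, 169, 168]
0 -0.025 0.115 [212.8 160.6] [299.1 176.3]
0 0.025 0.115 [200.3 168.2] [294.1 155.6]
0.012 0.025 0.115 [196.7 166.9] [299.1 154.5]
0.012 -0.025 0.115 [209.3 159.4] [304.1 175.1]
0 0 0.09 [207.3 172.8] [295.5 167.8]
0.012 0 0.09 [203.7 171.5] [300.4 166.7]
```

Run:
```python
from h import *
u=np.array([.218,-.9759,0]);d=load('s5');P=d['state']['position'];g=d['frame'].sum(2)/3
a=proj(d,P+u*.06-[0,0,.004]);b=proj(d,P+u*.1407-[0,0,.004])
[print(r,g[r,218:244].astype(int).tolist()) for r in range(172,194,1)]
print(a,b)
```

```text
172 [129, 129, 130, 130, 126, 130, 133, 128, 129, 131, 132, 133, 128, 131, 132, 131, 130, 130, 129, 129, 132, 130, 130, 132, 131, 133]
173 [128, 128, 128, 131, 131, 129, 133, 132, 129, 130, 130, 126, 129, 127, 128, 130, 130, 133, 132, 132, 131, 130, 131, 130, 135, 133]
174 [130, 129, 133, 137, 138, 135, 138, 135, 132, 129, 128, 131, 128, 129, 129, 130, 128, 126, 132, 131, 132, 132, 132, 131, 133, 135]
175 [129, 133, 141, 151, 154, 154, 149, 139, 132, 135, 129, 129, 129, 132, 130, 130, 131, 133, 131, 131, 131, 128, 130, 133, 130, 133]
176 [129, 137, 149, 156, 162, 161, 159, 155, 151, 144, 139, 138, 132, 130, 133, 128, 131, 129, 131, 132, 130, 131, 130, 133, 131, 133]
177 [123, 132, 140, 151, 155, 158, 163, 162, 164, 158, 157, 150, 145, 141, 134, 133, 132, 130, 128, 134, 129, 131, 130, 134, 132, 132]
178 [123, 124, 123, 130, 137, 147, 149, 156, 159, 163, 163, 161, 158, 155, 151, 145, 137, 136, 134, 133, 134, 133, 133, 134, 136, 136]
179 [122, 117, 113, 111, 120, 126, 133, 141, 146, 150, 156, 160, 165, 164, 163, 159, 156, 148, 142, 138, 136, 135, 133, 134, 132, 131]
180 [124, 118, 108, 
[... 1216 characters left out ...]
6, 131, 133, 134, 130, 131, 132, 131, 133, 131, 131, 130, 132, 131, 131, 136, 136, 134, 132, 131, 123, 106, 94]
190 [167, 164, 148, 136, 131, 132, 135, 132, 132, 133, 129, 132, 130, 130, 131, 133, 134, 134, 135, 132, 134, 131, 136, 125, 104, 85]
191 [168, 158, 140, 129, 131, 132, 131, 135, 136, 133, 130, 132, 130, 132, 130, 134, 131, 134, 133, 134, 133, 135, 132, 119, 99, 80]
192 [153, 133, 119, 121, 123, 131, 131, 137, 135, 133, 135, 130, 131, 130, 133, 131, 131, 133, 133, 136, 138, 136, 130, 112, 91, 78]
193 [127, 109, 108, 118, 130, 132, 133, 132, 132, 132, 133, 133, 133, 130, 135, 132, 131, 133, 133, 137, 132, 136, 130, 119, 95, 87]
[245.51946491 186.51434674] [219.7558759  177.32874796]
```

Both views agree with the predicted pin axis within about 1 mm, and the hole spot at (204.9,172.3) agrees with the predicted (205.5,172.2). The pin is level. Insert gradually.

Call:
step_arm:
  moves: [-0.03,0,0,0,1,-0.06,0,0,0,1,-0.085,0,0,0,1,-0.1,0,0,0,1,-0.115,0,0,0,1]

```text
clock: 8.4
position: [0.53, -0.0203, 0.0943]
ee_rot: [-0.0, 0.626, 0.78, 0.0]
contact_force: [-0.1, -0.5, -1.1]
width: 0.0485
```

```bash
python3 go.py .5523 -.1196 .094 1.7906
```

```text
t 8.4 pos [ 0.53   -0.0203  0.0943] ang 1.7881 F [-0.1 -0.5 -1.1] w 0.0485 q [-0.17  0.34  1.82  0.    0.98 -0.39]
move [-0.2035, 0.0006, 0.0005] twist -0.0008
```

Call:
step_arm:
  moves: [-0.02,0,0,0,1,-0.04,0,0,0,1,-0.06,0,0,0,1,-0.08,0,0,0,1,-0.1,0,0,0,1]

```text
clock: 8.9
position: [0.5409, -0.0688, 0.0943]
ee_rot: [-0.0, 0.626, 0.78, 0.0]
contact_force: [-0.8, -0.0, -1.6]
width: 0.0486
```

```bash
python3 go.py .5523 -.1196 .094 1.7906
```

```text
t 8.9 pos [ 0.5409 -0.0688  0.0943] ang 1.7894 F [-0.8 -0.  -1.6] w 0.0486 q [-0.25  0.36  1.79  0.    0.99 -0.47]
move [-0.1041, 0.0002, 0.0005] twist -0.0004
```

Call:
step_arm:
  moves: [-0.02,0,0,0,1,-0.04,0,0,0,1,-0.06,0,0,0,1,-0.075,0,0,0,1,-0.09,0,0,0,1]

```text
clock: 9.4
position: [0.5506, -0.1125, 0.0942]
ee_rot: [-0.0, 0.626, 0.78, 0.0]
contact_force: [0.5, -0.2, -1.3]
width: 0.0487
```

```bash
python3 go.py .5523 -.1196 .094 1.7906
```

```text
t 9.4 pos [ 0.5506 -0.1125  0.0942] ang 1.7892 F [ 0.5 -0.2 -1.3] w 0.0487 q [-0.33  0.38  1.75  0.    1.01 -0.54]
move [-0.0146, 0.0002, 0.0005] twist -0.0004
```

Call:
step_arm:
  moves: [-0.004,0,0,0,1,-0.008,0,0,0,1,-0.011,0,0,0,1,-0.014,0,0,0,1,-0.016,0,0,0,1]

```text
clock: 9.9
position: [0.5516, -0.1174, 0.0942]
ee_rot: [-0.002, 0.626, 0.78, 0.001]
contact_force: [-0.7, 7.7, 1.5]
width: 0.0484
```

Call:
step_arm:
  moves: [-0.003,0,0,0,1,-0.006,0,0,0,1]

```text
clock: 10.1
position: [0.5516, -0.1175, 0.0943]
ee_rot: [-0.004, 0.626, 0.78, 0.003]
contact_force: [-2.0, 16.1, 4.3]
width: 0.0486
```

Contact with rising force and no further motion: the shoulder is on the lug, within 2 mm of prediction. Unload, open, retreat up.

Call:
step_arm:
  moves: [0.004,0,0,0,1,0.008,0,0,0,1,0.008,0,0,0,0.2]

```text
clock: 10.4
position: [0.5516, -0.1174, 0.0942]
ee_rot: [-0.001, 0.626, 0.78, 0.0]
contact_force: [-1.1, 5.4, 0.5]
width: 0.0487
```

Call:
step_arm:
  moves: [0,0,0,0,-0.3,0,0,0,0,-1,0,0,0,0,-1,0,0,0,0,-1]

```text
clock: 10.8
position: [0.5524, -0.1194, 0.0945]
ee_rot: [0.001, 0.626, 0.78, -0.0]
contact_force: [0.2, 0.4, 0.3]
width: 0.0852
```

Call:
step_arm:
  moves: [0.01,0,-0.06,0,-1,0.02,0,-0.12,0,-1,0.1,0,-0.2,0,-1,0.2,0,-0.3,0,-1,0.3,0,-0.3,0,-1]

```text
clock: 11.3
position: [0.5263, 0.0066, 0.2423]
ee_rot: [0.004, 0.627, 0.779, 0.002]
contact_force: [2.0, 0.8, 0.3]
width: 0.0857
```

Call:
step_arm:
  moves: [0.2,0,0,0,-1,0.2,0,0,0,-1,0.2,0,0,0,-1,0.2,0,0,0,-1]

```text
clock: 11.7
position: [0.5022, 0.1055, 0.2386]
ee_rot: [0.001, 0.625, 0.781, -0.0]
contact_force: [-0.0, 0.7, 0.3]
width: 0.0854
```

Run:
```python
from h import *
s=snap('scene','s6');t=snap('top','t6');print(s['state']['position'],s['state']['contact_force'],s['state']['clock'])
c=np.hstack([cv2.resize(s['frame'][130:230,150:250],(400,400),interpolation=2),cv2.resize(t['frame'][120:220,255:355],(400,400),interpolation=2)])
cv2.imwrite('pics/c6.png',np.vstack([c,np.hstack([cv2.resize(s['frame'],(267,200)),cv2.resize(t['frame'],(267,200)),np.zeros((200,266,3),np.uint8)])]))
u=np.array([.218,-.9759,0]);m=np.array([.5568,-.1398,.09])
for k in(-.04,0,.12):print(k,((proj(s,m+u*k)-[150,130]+.5)*4).round(),((proj(t,m+u*k)-[255,120]+.5)*4).round()+[400,0])
```

```text
[0.50218183 0.10550534 0.23864321] [-0.03334082  0.72321912  0.31483647] 11.7
-0.04 [279. 190.] [499. 208.]
0 [231. 173.] [564. 193.]
0.12 [ 96. 125.] [759. 149.]
```

View pics/c6.png

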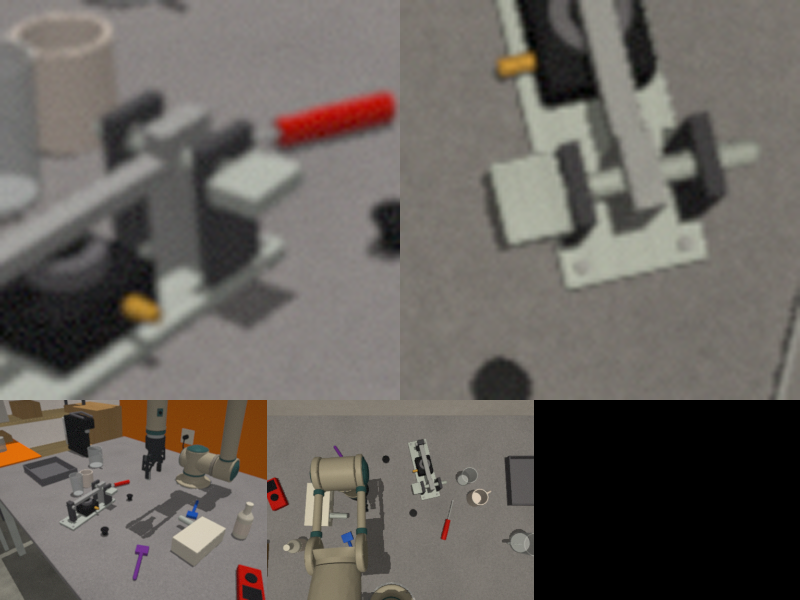

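The top crop shows the paddle flush against the front lug at (564,193), with the shank through the eye and rear lug and the tip at (757,153), predicted (759,149). The thick pin is still in the rack and the bystanders have not moved. Hand in.

```bash
python3 -c "
from rig import job;print(job.sign_off())"
```

```text
the job is handed in; nothing more can be done
None
```

The slim pin is locked through the front lug, the eye of the bar and the rear lug, with its paddle against the front lug. I handed the job in at about 11.7 s on the robot's clock.

I drew the pin out by its shank, laid it on the bench and regripped it across the paddle. I then slid it in until the force rose to about 16 N with no further travel, released it and backed the arm away.

- **Fit:** in the final top view the tip stands out beyond the rear lug, about 2 mm from where I predicted it. The shoulder stopped about 2 mm short of the computed position, which is within calibration.
- **Angle:** one line fit in the top view hinted at a yaw offset of about 0.017 rad, inside the 0.08 limit. The pin went in without resistance. I did not measure its angle again after releasing it.
- **Everything else:** in the last pictures, judged by eye, the thick pin was still in its slot and the bystanders had not moved. The gripper was clear, with no contact force beyond sensor noise.

The sign-off call gives no verdict, so I have no confirmation beyond these checks.

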